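Cock the spring hammer of the sieve tapper

TASK

Cock the sieve tapper: take the upright black handle of its spring-loaded hammer arm, wind the arm away from the sieve (counterclockwise from above) until it meets the tooth of the catch, press the arm down, carry it on under the tooth and let it come up behind, so that it stays latched against the back of the tooth when you let go. Hold the arm against its spring all the way: it must not fly back at the sieve. Leave the sieve on its seat and the things around the tapper where they are.

Things in the scene. Friction and masses are not known exactly. Their poses are not given: they have to be found in the camera images.
- tapper: Bench sieve tapper fixed on the worktop: L-shaped grey base plate 12 mm thick (230 x 268 mm over all) with a steel spindle and torsion spring, swinging hammer arm, rubber seat with a sieve, and dark steel catch post. Origin on the spindle axis at the worktop, z up. In its frame the resting arm points along (-0.707, 0.707); the seat's centre is at (-0.015, 0.106)
- spindle (a point): centre of the top of the spindle's cap (26 mm across), 110 mm above the worktop, the tapper's highest fixed part; the vertical axis about which the arm swings
- handle_top (a point): centre of the top of the arm's upright black handle, 135 mm above the worktop while the arm is up, 125 mm from the spindle axis. The handle is a plain cylinder, 24 mm diameter, 60 mm long (from 75 to 135 mm above the worktop), and revolves freely about its own vertical axis, so the fingers need not turn with the arm
- catch_tooth (a point): middle of the catch tooth's lower edge, 155 mm from the spindle axis, 58 mm above the worktop. The tooth is a dark steel block 12 mm wide along the arc, 16 mm high (58 to 74 mm), reaching inward from the catch post (also 74 mm high, 176 to 192 mm from the spindle) to 146 mm from the spindle. The raised arm's tongue strikes it; pressed down 10 mm or more the tongue passes beneath
- hammer_turn (a joint): angle of the arm about the spindle, rad: 0 at rest beside the sieve, growing counterclockwise seen from above. A torsion spring returns it to 0: 0.14 N m at 0, 0.48 N m at the end stop (1.68), so 1 to 4 N at the handle. The tooth's middle is at 1.20: the raised arm meets the tooth's front at about 1.11 and, once behind it, leans on its back at about 1.29
- hammer_press (a joint): how far the arm is pressed down, m: 0 up, 0.014 fully down (hard stop), at any angle. A lift spring raises it: about 4 N to start it down, 7.5 N fully down. The arm is a steel bar 14 mm wide, 12 mm thick (55 to 67 mm above the worktop when up), with a hammer head slung under it 85 mm from the spindle; its end, the tongue, is 170 mm from the spindle
- sieve: loose ring sieve, light metal, 83 mm across, 36 mm high, origin at the centre of its underside; stands on the tapper's seat (22 mm above the worktop) inside three low pegs, beside the resting hammer head
- cup: loose small metal pellet cup, 38 mm across, 10 mm high, on the worktop in the inner corner of the tapper's base, outside the arm's handle; origin at its underside's centre
- sieve_brush: loose bench brush, 206 x 26 x 17 mm, lying on the worktop to the right of the tapper; origin at its underside's centre
- lab_timer: loose small white timer, 58 x 64 x 20 mm, on the worktop to the left; origin at its underside's centre
- spare_sieve: loose spare ring sieve, 83 mm across, 36 mm high, on the worktop behind and to the right; not needed; origin at its underside's centre
Not all that is in view belongs to the job. What is shaped like the sieve but green is not meant.

How it is judged:
On the way, in this order (a step that is already met when the one before it is completed fails the run):
1. the arm is wound up to the tooth, pressed down (value of joint hammer_turn above 0.95 rad and value of joint hammer_press above 0.006 m), for 0.1 s.
2. the arm has come up behind the tooth (value of joint hammer_turn above 1.22 rad and value of joint hammer_press below 0.005 m), for 0.1 s.
At the end, for the whole second after the job is handed in: The hammer arm is at rest behind the catch tooth (turned 1.22 to 1.38 rad) and up again (pressed less than 5 mm), held by the latch alone; the sieve stands level on its seat (all of step 2 and value of joint hammer_turn below 1.38 rad and velocity of joint hammer_turn between -0.2 and 0.2 rad/s and z of sieve in the frame of tapper between 0.017 and 0.027 m and angle between sieve's own z axis and vertical below 0.1 rad); the robot touches nothing.
It fails at once if the hammer flies back at the sieve (value of joint hammer_turn below 0.4 rad and velocity of joint hammer_turn below -1.5 rad/s).
It fails at once if the sieve is knocked off its place (distance of sieve from where it was at the start of the episode above 0.015 m).
It fails at once if a thing beside the tapper is moved more than 30 mm (distance of any of cup, sieve_brush, lab_timer, spare_sieve from where it was at the start of the episode above 0.03 m).
It also fails if it takes over 38 s, if anything falls off the work surface, if the arm or the gripper's body presses on something with over 40 N, if the wrist force passes 120 N, or if a joint passes its speed limit or range.

ROBOT

A 7-joint arm with a two-finger parallel gripper is mounted at the origin on a cart in front of the work surface, level with it; the furniture and walls round the work are solid. World frame = base frame: x ahead of the robot, y to its left, z up, the work surface at z = 0. Lengths are in m, angles in rad, forces in N, time in s.
With the tool pointing down it reaches from about 0.4 to 0.85 m from the base axis. Payload 4.5 kg.
Tool frame: the origin (TCP) lies between the finger pads; the fingertips stand 25 mm ahead of it and the grasp point (between the pads) lies 6 mm ahead of it (r.tips_ahead is the distance from the TCP to the fingertips, in m); z points along the fingers, y is the direction in which the jaws open and shut (so a half turn about z gives the same grasp; the last joint's range is limited). The gripper opens to 88 mm and grips with 3 to 60 N. Pads are 18 mm wide; open, the fingers measure 123 mm over their backs; the gripper's body (75 mm by 187 mm) begins 45 mm behind the grasp point.
Start: joints at [-1.298, 0.689, -0.195, 1.565, 0.157, 0.902, -0.215], TCP at [0.148, 0.607, 0.264] pointing down, gripper open.
Joint ranges: [-3.01, 3.01], [-0.46, 2.08], [-1.47, 1.51], [0.13, 2.56], [-1, 4.14], [0.04, 2.09], [-2.66, 2.66]. Speed limits (rad/s): [2.57, 2.57, 3.14, 3.14, 3.14, 3.14, 3.14].

INTERFACE

Orientations are given as a unit quaternion [x, y, z, w].
In Python, from plant import r, imaging gives the robot as it stands.
- The arm moves only by the tool send_rows, never from a script. Its argument "moves" is one flat list of numbers, 6 for each row, row after row: the shift along the tool's x, y, z in m, then the turn, a rotation vector about the tool's x, y, z in degrees. A call has exactly 5 rows; each row is the pose to reach, as a shift and turn from the pose measured when the call began, along the tool's axes at that moment; what a row does not reach only later rows make up. A row lasts 1/12 s, in which the tool goes at most 41.7 mm and 7.16 degrees, less where a joint would pass 70% of its speed; a pose out of reach is approached as far as the arm can. A call with a gripper value outside its range is refused whole. "claw" is the closure, from -1 (fully open) to 1 (shut), so that 0 is half open, set as the call begins (left out, the last holds). The fingers move at their own pace and stop on an object; "grip_force" is the grip in N (left out, the last holds). Time passes only in rows, so rows that repeat a pose let the fingers close, or fill a call up. It gives the time, the measured TCP pose, the force and the opening at its end, in the units of the state.
- r.get_state(): the state, without advancing time (a new reading comes with each control period).
- imaging.snapshot(name): name is "scene" or "top" or "wrist"; returns a dict with "image" (480x640x3 uint8, red, green, blue), "depth" (480x640 float32, m along the optical axis (not along the pixel's ray), 0 where there is no reading), "mtx" (3x3 intrinsics, pixels), "rvec" (rotation vector, rad) and "tvec" (3), from world to camera coordinates, as OpenCV has them. Camera axes: x right, y down, z forward; pixel columns grow to the right and rows downward; lengths in m; the calibration is good to about 2 mm. The wrist camera is an equidistant fisheye: a pixel r from the principal point sees the ray r / f radians off the axis. A picture is of the moment at which its call begins.
- r.finish_job(): hands the job in, once; it reports no verdict.
Trained networks look in a picture, given as the dict that the camera call returned (one of the last four; its "shot" number tells which), for a name from the list of things; names that differ only in an ending like _2 or _b are one class to them, and where a whole thing is asked for, a point or a joint stands for the part that bears it (a point fixed in the world has none). Each returns a list of dicts, best first, with "score" (0 to 1); they miss things now and then, are a little off and sometimes report something else, mostly with a low value. They report only what shows in the picture. A call takes as long as a camera call. They do not tell look-alikes from the thing itself.
- imaging.look_for(query, picture): "box" ([centre column, centre row, width, height] as shares, 0 to 1, of the picture: columns of its width, rows of its height, round what is visible of it).
- imaging.silhouettes(query, picture): "pixels" (480x640 bool, what is visible of it) and "box" ([centre column, centre row, width, height] as shares, 0 to 1, of the picture: columns of its width, rows of its height, round what is visible of it).
- imaging.pinpoint(query, picture): "point" ([column, row] as shares, 0 to 1, of the picture: columns of its width, rows of its height: a listed point, or the origin of a listed thing).
The state is a dict: "clock": time; "q": joint angles; "qd": joint speeds; "joint_torque": joint torques, N m; "tool_pos": TCP position; "eef_rot": TCP orientation; "contact_force": force on the tool from outside, world axes, zero at the start; "moment": the same for the moment, N m; "opening": opening from 0.0 (shut) to 1.0 (fully open).
Only numpy, scipy, OpenCV 4.12 (cv2) and the standard library are available. Lean on these libraries where they do the work, as an engineer would, in place of code of your own. Each camera call takes 0.05 s, during which the arm holds its last target.

## Working session

There is one attempt and no reset: what is moved stays moved. The work goes in short steps, Python scripts to look and compute and a tool call to move; the robot and the scene stay as the last step left them, time stands still between calls to the robot, and variables do not carry over. Pictures are saved under pics/ and viewed, and the job is handed in when it is done.

Besides the shell and the picture viewer there is one more tool, called as name(argument=value, ...), one argument or row to a line, values as JSON. send_rows: Moves the arm, as the interface text tells. Its arguments: {"type":"object","properties":{"moves":{"type":"array"},"claw":{"type":"number"},"grip_force":{"type":"number"}},"required":["moves"]}

```bash
ls; mkdir -p pics
cat > h.py <<'E'
import numpy as np, cv2
from plant import r, imaging
def save(p,n): cv2.imwrite('pics/'+n+'.png', p['image'][:,:,::-1])
def unproj(p,u,v,d):
    R=cv2.Rodrigues(np.array(p['rvec'],float))[0];K=np.array(p['mtx'])
    c=np.array([(u-K[0,2])/K[0,0]*d,(v-K[1,2])/K[1,1]*d,d])
    return R.T@(c-np.array(p['tvec']).ravel())
def atz(p,u,v,z):
    R=cv2.Rodrigues(np.array(p['rvec'],float))[0];K=np.array(p['mtx'])
    o=-R.T@np.array(p['tvec']).ravel();d=R.T@np.array([(u-K[0,2])/K[0,0],(v-K[1,2])/K[1,1],1])
    return o+d*(z-o[2])/d[2]
def proj(p,X):
    R=cv2.Rodrigues(np.array(p['rvec'],float))[0]
    c=R@np.array(X)+np.array(p['tvec']).ravel();q=np.array(p['mtx'])@c
    return q[:2]/q[2]
E
python3 - <<'E'
from h import *
print(r.get_state())
zs=dict(spindle=.110,handle_top=.135,catch_tooth=.058,sieve=.022,cup=0,sieve_brush=0,lab_timer=0,spare_sieve=0)
for n in ['scene','top']:
    p=imaging.snapshot(n); save(p,n+'0')
    for k,z in zs.items():
        for o in imaging.pinpoint(k,p)[:2]:
            u,v=o['point'][0]*640,o['point'][1]*480
            d=p['depth'][min(479,int(v)),min(639,int(u))]
            print(n,k,round(o['score'],2),int(u),int(v),atz(p,u,v,z).round(4), unproj(p,u,v,d).round(3))
E
```

```text
pics
{'clock': 0.0, 'q': array([-1.29819356,  0.69000377, -0.19448328,  1.56634708,  0.15728417,
        0.90254055, -0.21509786]), 'qd': array([-4.49339867e-04, -4.66086691e-05,  5.28673511e-04, -5.01406694e-05,
       -6.09311053e-04,  1.71607508e-04,  1.09036559e-03]), 'joint_torque': array([-7.86885321e-04, -5.27564728e+01, -1.26742154e+00, -1.53435159e+01,
       -5.27037028e-02,  6.24405118e-03,  1.65513147e-04]), 'tool_pos': array([0.14775458, 0.60666144, 0.26289607]), 'eef_rot': array([ 1.19091307e-01,  9.92882847e-01, -9.54354811e-04, -3.89840194e-05]), 'contact_force': array([ 0.34861013, -0.84807106, -0.27412184]), 'moment': array([-0.02221512,  0.07162963, -0.03277633]), 'opening': 1.0018747793613458}
scene spindle 0.8 364 273 [ 0.5816 -0.0803  0.11  ] [ 0.583 -0.08   0.109]
scene spindle 0.36 182 274 [0.4007 0.2026 0.11  ] [0.444 0.263 0.022]
scene handle_top 0.66 300 270 [0.5081 0.0131 0.135 ] [0.51  0.014 0.132]
scene catch_tooth 0.92 351 362 [ 0.4346 -0.1398  0.058 ] [ 0.428 -0.143  0.072]
scene catch_tooth 0.25 416 381 [ 0.4622 -0.2504  0.058 ] [ 0.486 -0.246  0.014]
[... 458 characters left out ...]
64 277 318 [0.47   0.0466 0.    ] [0.47  0.046 0.   ]
top spindle 0.73 367 260 [ 0.5856 -0.0949  0.11  ] [ 0.586 -0.095  0.109]
top handle_top 0.53 315 298 [0.5037 0.0128 0.135 ] [0.504 0.013 0.137]
top catch_tooth 0.88 385 332 [ 0.435  -0.1423  0.058 ] [ 0.436 -0.14   0.075]
top sieve 0.64 263 342 [0.4028 0.1242 0.022 ] [ 0.4    0.127 -0.001]
top sieve 0.6 312 266 [0.5752 0.0208 0.022 ] [0.575 0.021 0.022]
top cup 0.46 302 309 [0.4779 0.0412 0.    ] [0.48  0.039 0.065]
top sieve_brush 0.87 427 302 [ 0.5008 -0.2452  0.    ] [ 0.501 -0.242  0.013]
top lab_timer 0.85 200 312 [0.4653 0.2738 0.    ] [0.466 0.269 0.018]
top spare_sieve 0.76 356 177 [ 0.7891 -0.0775  0.    ] [ 0.789 -0.077  0.002]
```

View pics/scene0.png

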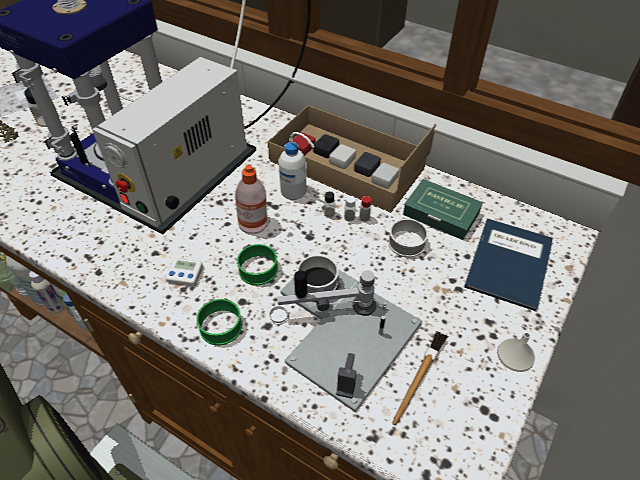

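View pics/top0.png

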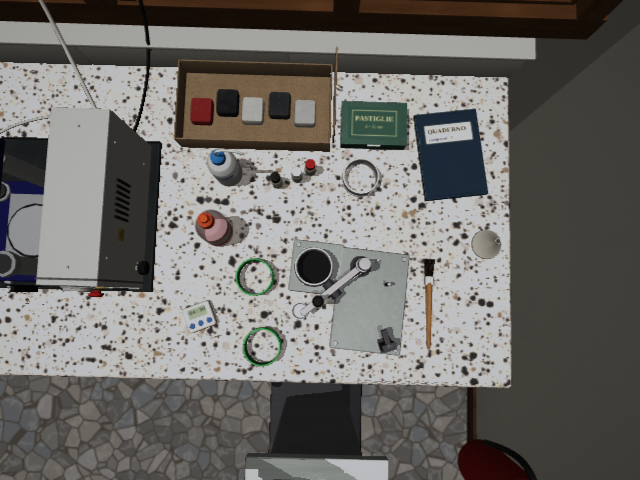

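The scene shows the tapper with the arm resting near the sieve (top view: handle about (318,300), spindle (363,264), tooth (387,335), cup (300,311)). I'll refine these positions with depth.

Run:
```python
from h import *
for n in ['top','scene']:
    p=imaging.snapshot(n)
    vv,uu=np.mgrid[0:480,0:640]
    K=np.array(p['mtx']);d=p['depth']
    R=cv2.Rodrigues(np.array(p['rvec'],float))[0];t=np.array(p['tvec']).ravel()
    C=np.stack([(uu-K[0,2])/K[0,0]*d,(vv-K[1,2])/K[1,1]*d,d],-1)
    W=(C-t)@R; 
    print(n,'cam',(-R.T@t).round(3))
    def sel(c,rad,z0,z1):
        m=(np.hypot(W[...,0]-c[0],W[...,1]-c[1])<rad)&(W[...,2]>z0)&(W[...,2]<z1)&(d>0)
        P=W[m]; 
        if len(P)==0: print('none');return
        lo,hi=P.min(0),P.max(0)
        print(len(P),'mean',P.mean(0).round(4),'mid',((lo+hi)/2).round(4),'ext',(hi-lo).round(3))
    print('spindle');sel((.583,-.09),.03,.1,.12)
    print('handle');sel((.504,.013),.035,.13,.145)
    print('post/tooth top');sel((.43,-.14),.04,.068,.08)
    print('sieve rim');sel((.575,.02),.06,.054,.063)
    print('armbar');sel((.543,-.04),.06,.06,.073)
    print('tongue'); sel((.48,.045),.035,.055,.073)
    for k in['tapper']:
        print(imaging.pinpoint(k,p)[:2])
```

```text
top cam [0.514 0.014 1.073]
spindle
119 mean [ 0.5797 -0.0876  0.1098] mid [ 0.5796 -0.0875  0.1075] ext [0.023 0.024 0.015]
handle
99 mean [0.4999 0.0079 0.1345] mid [0.4998 0.0077 0.1342] ext [0.02  0.022 0.008]
post/tooth top
196 mean [ 0.4158 -0.143   0.0737] mid [ 0.4189 -0.1461  0.0734] ext [0.048 0.033 0.01 ]
sieve rim
223 mean [0.5672 0.0118 0.0585] mid [0.5718 0.0177 0.0586] ext [0.089 0.082 0.009]
armbar
381 mean [ 0.5389 -0.0368  0.066 ] mid [ 0.5464 -0.0445  0.0665] ext [0.086 0.098 0.013]
tongue
98 mean [0.482  0.0298 0.0667] mid [0.4821 0.0293 0.066 ] ext [0.028 0.03  0.01 ]
[{'point': [0.5647, 0.554], 'score': 0.64}]
scene cam [ 0.016 -0.333  0.887]
spindle
142 mean [ 0.5785 -0.0865  0.1091] mid [ 0.5797 -0.0866  0.1076] ext [0.026 0.026 0.014]
handle
104 mean [0.4978 0.0088 0.1343] mid [0.4982 0.0094 0.1345] ext [0.022 0.022 0.008]
post/tooth top
287 mean [ 0.4137 -0.1424  0.0729] mid [ 0.4184 -0.1445  0.0725] ext [0.048 0.032 0.008]
sieve rim
245 mean [0.5744 0.013  0.0576] mid [0.5742 0.0208 0.0583] ext [0.086 0.083 0.009]
armbar
507 mean [ 0.5382 -0.0395  0.0657] mid [ 0.5441 -0.0455  0.0665] ext [0.089 0.098 0.013]
tongue
169 mean [0.4809 0.0288 0.065 ] mid [0.4808 0.0295 0.063 ] ext [0.029 0.036 0.014]
[{'point': [0.5613, 0.646], 'score': 0.57}]
```

```bash
cat >> h.py <<'E'
from scipy.spatial.transform import Rotation as Ro
S=np.array([.580,-.087]);TH0=np.arctan2(.0955,-.081)
Q0=Ro.from_quat([0.1191,0.99288,0,0])
def hand(a,rad=.125): return S+rad*np.array([np.cos(TH0+a),np.sin(TH0+a)])
def rel(*T):
    s=r.get_state();R=Ro.from_quat(s['eef_rot'])
    print('t',round(s['clock'],2),'pos',s['tool_pos'].round(4),'F',s['contact_force'].round(1),'op',round(s['opening'],3))
    print('turn fix',np.rad2deg((R.inv()*Q0).as_rotvec()).round(2))
    d=s['tool_pos'][:2]-S;print('arm angle est',round((np.arctan2(d[1],d[0])-TH0)%(2*np.pi),3),'rad',np.hypot(*d).round(4))
    for t in T: print('->',np.round(t,3),R.inv().apply(np.array(t)-s['tool_pos']).round(4))
E
python3 - <<'E'
from h import *
rel([.37,.31,.27],[*hand(0),.2],[*hand(0),.117])
E
```

```text
t 1.1 pos [0.1478 0.6073 0.2638] F [ 0.2  1.  -0.3] op 1.001
turn fix [ 0.01 -0.    0.  ]
arm angle est 6.137 rad 0.8178
-> [0.37 0.31 0.27] [-0.2862 -0.2363 -0.0063]
-> [0.499 0.008 0.2  ] [-0.483  -0.4989  0.0637]
-> [0.499 0.008 0.117] [-0.483  -0.4989  0.1467]
```

send_rows(
  moves=[-0.024,-0.02,0,0,0,0,-0.05,-0.041,0,0,0,0,-0.077,-0.063,0,0,0,0,-0.104,-0.086,0,0,0,0,-0.13,-0.108,0,0,0,0],
  claw=-1,
  grip_force=40,
)

```text
clock: 1.52
tool_pos: [0.2495, 0.4701, 0.2638]
eef_rot: [0.119, 0.993, 0.0, 0.0]
contact_force: [0.4, -0.1, 0.5]
opening: 1.0
```

Run:
```python
from h import *
rel([.37,.31,.27],[*hand(0),.2])
```

```text
t 1.52 pos [0.2495 0.4701 0.2638] F [ 0.4 -0.1  0.5] op 1.0
turn fix [ 0.01  0.02 -0.  ]
arm angle est 6.115 rad 0.6478
-> [0.37 0.31 0.27] [-0.1549 -0.1271 -0.0061]
-> [0.499 0.008 0.2  ] [-0.3517 -0.3896  0.0639]
```

send_rows(
  moves=[-0.028,-0.023,0,0,0,0,-0.056,-0.046,0,0,0,0,-0.084,-0.07,0,0,0,0,-0.112,-0.095,0,0,0,0,-0.14,-0.12,0,0,0,0],
)

```text
clock: 1.93
tool_pos: [0.358, 0.319, 0.2641]
eef_rot: [0.119, 0.993, 0.0, 0.0]
contact_force: [0.1, -0.0, -0.1]
opening: 0.999
```

Run:
```python
from h import *
rel([*hand(0),.2])
```

```text
t 1.93 pos [0.358  0.319  0.2641] F [ 0.1 -0.  -0.1] op 0.999
turn fix [0.04 0.04 0.02]
arm angle est 6.08 rad 0.4627
-> [0.499 0.008 0.2  ] [-0.2104 -0.2686  0.0641]
```

send_rows(
  moves=[-0.022,-0.028,0,0,0,0,-0.044,-0.056,0,0,0,0,-0.066,-0.084,0,0,0,0,-0.088,-0.112,0,0,0,0,-0.11,-0.14,0,0,0,0],
)

```text
clock: 2.35
tool_pos: [0.4325, 0.1554, 0.2643]
eef_rot: [0.119, 0.993, 0.0, 0.001]
contact_force: [1.4, 0.6, 0.5]
opening: 1.003
```

send_rows(
  moves=[-0.02,-0.026,0,0,0,0,-0.045,-0.055,0,0,0,0,-0.065,-0.083,0.01,0,0,0,-0.085,-0.108,0.03,0,0,0,-0.1,-0.128,0.05,0,0,0],
)

```text
clock: 2.77
tool_pos: [0.5013, 0.0044, 0.2144]
eef_rot: [0.12, 0.993, 0.0, 0.002]
contact_force: [0.5, -0.2, 1.4]
opening: 1.003
```

Run:
```python
from h import *
rel([*hand(0),.2],[*hand(0),.117])
p=imaging.snapshot('wrist');save(p,'w1');p=imaging.snapshot('scene');save(p,'s1')
```

```text
t 2.77 pos [0.5013 0.0044 0.2144] F [ 0.5 -0.2  1.4] op 1.003
turn fix [ 0.06  0.27 -0.15]
arm angle est 0.008 rad 0.1206
-> [0.499 0.008 0.2  ] [0.0031 0.0033 0.0144]
-> [0.499 0.008 0.117] [0.0035 0.0032 0.0974]
```

View pics/w1.png

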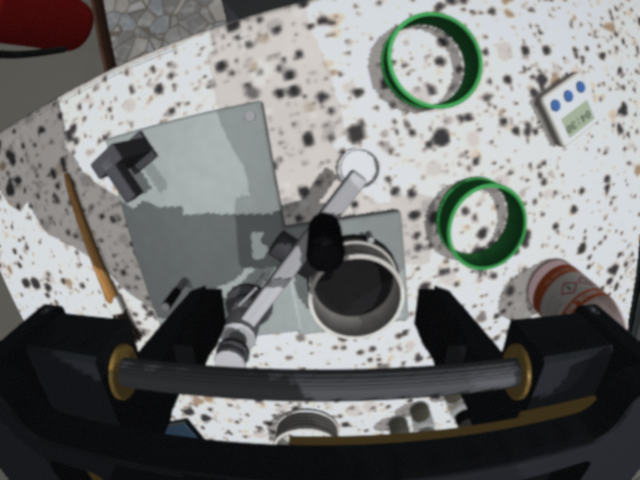

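View pics/s1.png

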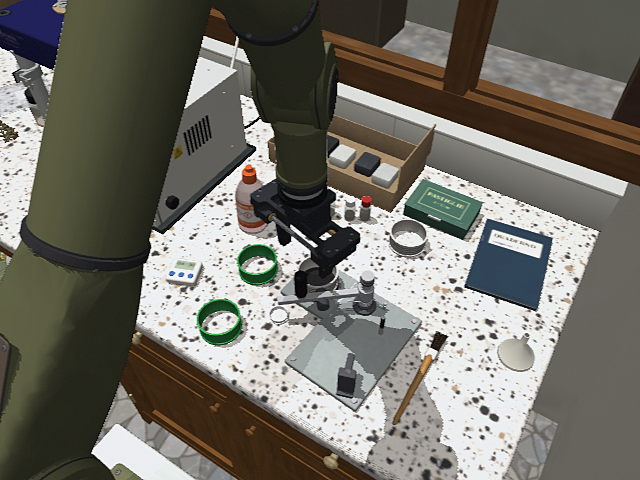

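The handle lies midway between the open jaws (wrist view col ~325), so I'll descend and grasp.

send_rows(
  moves=[0.001,0.001,0.02,0,0.1,0,0.003,0.003,0.045,0,0.3,-0.1,0.003,0.003,0.07,0,0.3,-0.1,0.003,0.003,0.09,0,0.3,-0.1,0.003,0.003,0.097,0,0.3,-0.1],
)

```text
clock: 3.28
tool_pos: [0.496, 0.0065, 0.1131]
eef_rot: [0.121, 0.993, -0.001, -0.005]
contact_force: [-0.7, 0.5, 0.1]
opening: 0.998
```

Run:
```python
from h import *
rel([*hand(0),.117])
```

```text
t 3.28 pos [0.496  0.0065 0.1131] F [-0.7  0.5  0.1] op 0.998
turn fix [-0.19 -0.56 -0.26]
arm angle est 0.029 rad 0.1257
-> [0.499 0.008 0.117] [-0.0026  0.0026 -0.004 ]
```

send_rows(
  moves=[-0.003,0.002,-0.004,-0.2,-0.5,-0.2,-0.003,0.002,-0.004,-0.2,-0.5,-0.2,-0.003,0.002,-0.004,-0.2,-0.5,-0.2,-0.003,0.002,-0.004,-0.2,-0.5,-0.2,-0.003,0.002,-0.004,-0.2,-0.5,-0.2],
)

```text
clock: 3.7
tool_pos: [0.5, 0.0077, 0.1181]
eef_rot: [0.12, 0.993, 0.0, 0.0]
contact_force: [-0.2, 0.0, -0.0]
opening: 1.002
```

send_rows(
  moves=[0,0,0,0,0,0,0,0,0,0,0,0,0,0,0,0,0,0,0,0,0,0,0,0,0,0,0,0,0,0],
  claw=1,
  grip_force=40,
)

```text
clock: 4.12
tool_pos: [0.5, 0.0076, 0.1181]
eef_rot: [0.12, 0.993, 0.0, 0.0]
contact_force: [0.8, -0.8, 0.3]
opening: 0.645
```

send_rows(
  moves=[0,0,0,0,0,0,0,0,0,0,0,0,0,0,0,0,0,0,0,0,0,0,0,0,0,0,0,0,0,0],
)

```text
clock: 4.53
tool_pos: [0.5, 0.0079, 0.1181]
eef_rot: [0.12, 0.993, 0.0, 0.0]
contact_force: [-1.2, 1.3, 1.1]
opening: 0.266
```

Run:
```python
from h import *
rel(*[[*hand(a),.118] for a in (.1,.2,.3,.4,.5)])
```

```text
t 4.53 pos [0.5    0.0079 0.1181] F [-1.2  1.3  1.1] op 0.266
turn fix [ 0.06  0.04 -0.07]
arm angle est 6.281 rad 0.1241
-> [ 0.49  -0.     0.118] [ 0.0077 -0.0102  0.    ]
-> [ 0.482 -0.01   0.118] [ 0.0135 -0.0213  0.    ]
-> [ 0.475 -0.02   0.118] [ 0.0181 -0.0329  0.    ]
-> [ 0.468 -0.031  0.118] [ 0.0215 -0.0449  0.    ]
-> [ 0.463 -0.042  0.118] [ 0.0237 -0.0572 -0.    ]
```

Opening 0.27 ≈ 24 mm, so the handle is held. Winding now.

send_rows(
  moves=[0,0,0,0,0,0,0.004,-0.005,0,0,0,0,0.008,-0.01,0,0,0,0,0.0135,-0.021,0,0,0,0,0.018,-0.033,0,0,0,0],
)

```text
clock: 4.95
tool_pos: [0.4748, -0.0207, 0.1181]
eef_rot: [0.12, 0.993, 0.001, 0.001]
contact_force: [5.4, -1.2, -4.3]
opening: 0.26
```

Run:
```python
from h import *
rel(*[[*hand(a),.118] for a in (.3,.4,.5,.6,.7,.8)])
```

```text
t 4.95 pos [ 0.4748 -0.0207  0.1181] F [ 5.4 -1.2 -4.3] op 0.26
turn fix [ 0.09  0.14 -0.06]
arm angle est 0.305 rad 0.1243
-> [ 0.475 -0.02   0.118] [0.0004 0.0008 0.0001]
-> [ 0.468 -0.031  0.118] [ 0.0039 -0.0112  0.0001]
-> [ 0.463 -0.042  0.118] [ 0.0061 -0.0235  0.0001]
-> [ 0.459 -0.054  0.118] [ 0.007  -0.0359  0.    ]
-> [ 0.457 -0.066  0.118] [ 0.0067 -0.0484  0.    ]
-> [ 0.455 -0.079  0.118] [ 0.0052 -0.0608 -0.    ]
```

send_rows(
  moves=[0.004,-0.011,0,0,0,0,0.006,-0.023,0,0,0,0,0.007,-0.035,0,0,0,0,0.0065,-0.046,0,0,0,0,0.006,-0.056,0,0,0,0],
)

```text
clock: 5.37
tool_pos: [0.4562, -0.0745, 0.1181]
eef_rot: [0.12, 0.993, 0.001, 0.003]
contact_force: [6.6, 1.4, -4.5]
opening: 0.259
```

Run:
```python
from h import *
rel(*[[*hand(a),.118] for a in (.8,.9,1.0,1.03)])
p=imaging.snapshot('scene');save(p,'s2')
```

```text
t 5.37 pos [ 0.4562 -0.0745  0.1181] F [ 6.6  1.4 -4.5] op 0.259
turn fix [ 0.19  0.29 -0.08]
arm angle est 0.767 rad 0.1244
-> [ 0.455 -0.079  0.118] [-0.0001 -0.0041  0.0001]
-> [ 0.455 -0.091  0.118] [-0.0028 -0.0163  0.0001]
-> [ 0.456 -0.104  0.118] [-0.0068 -0.0282  0.0001]
-> [ 0.457 -0.107  0.118] [-0.0082 -0.0316  0.0001]
```

View pics/s2.png

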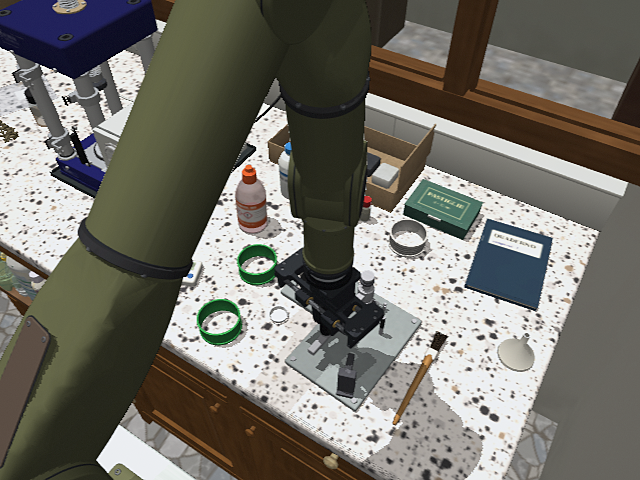

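send_rows(
  moves=[-0.0005,-0.008,0,0,0,0,-0.003,-0.016,0,0,0,0,-0.005,-0.022,0,0,0,0,-0.007,-0.028,0,0,0,0,-0.007,-0.028,0,0,0,0],
  grip_force=55,
)

```text
clock: 5.83
tool_pos: [0.4569, -0.1063, 0.1182]
eef_rot: [0.122, 0.993, 0.001, 0.004]
contact_force: [5.4, 3.3, -4.8]
opening: 0.257
```

send_rows(
  moves=[0,0,0.003,0.2,0.3,0,0,0,0.006,0.2,0.3,0,0,0,0.009,0.2,0.3,0,0,0,0.012,0.2,0.3,0,0,0,0.013,0.2,0.3,0],
)

```text
clock: 6.25
tool_pos: [0.4568, -0.1059, 0.1052]
eef_rot: [0.121, 0.993, 0.0, 0.002]
contact_force: [2.2, 2.9, 7.4]
opening: 0.262
```

Run:
```python
from h import *
rel(*[[*hand(a),.105] for a in (1.0,1.1,1.2,1.3,1.36)])
```

```text
t 6.25 pos [ 0.4568 -0.1059  0.1052] F [2.2 2.9 7.4] op 0.262
turn fix [ 0.08  0.19 -0.27]
arm angle est 1.02 rad 0.1247
-> [ 0.456 -0.104  0.105] [0.0012 0.0021 0.0002]
-> [ 0.458 -0.116  0.105] [-0.0039 -0.0092  0.0002]
-> [ 0.462 -0.128  0.105] [-0.0102 -0.02    0.0002]
-> [ 0.467 -0.139  0.105] [-0.0175 -0.0302  0.0003]
-> [ 0.47  -0.146  0.105] [-0.0224 -0.0359  0.0003]
```

Run:
```python
from h import *
for n in ('top','scene'):
    p=imaging.snapshot(n);save(p,n+'3')
    e=S+.165*np.array([np.cos(TH0+1.02),np.sin(TH0+1.02)])
    for z in(.067,.054):
        u,v=proj(p,[*e,z]); d=p['depth'][int(v),int(u)];print(n,u,v,unproj(p,u,v,d).round(3))
    u,v=map(int,proj(p,[*e,.06]));cv2.imwrite(f'pics/{n}3c.png',cv2.resize(p['image'][v-50:v+50,u-60:u+60,::-1],None,fx=5,fy=5,interpolation=0))
```

```text
top 372.206638216021 341.02908234598334 [ 0.455 -0.063  0.464]
top 371.46782669869526 340.4207468297765 [ 0.455 -0.063  0.452]
scene 332.81765113169155 360.0240793737874 [ 0.424 -0.108  0.053]
scene 332.6457148217663 363.73316446767234 [ 0.417 -0.112  0.053]
```

View pics/scene3c.png

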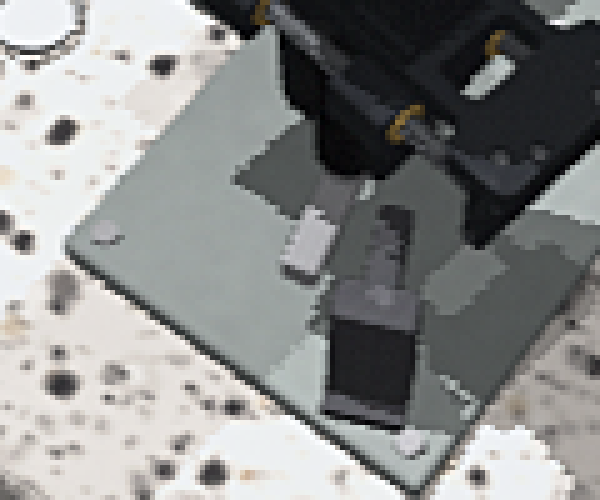

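The arm's top measures 0.053 m (pressed 13–14 mm), and the tongue is in front of the tooth. I'll carry it on underneath.

send_rows(
  moves=[-0.004,-0.009,0,0,0,0,-0.007,-0.015,0,0,0,0,-0.011,-0.021,0,0,0,0,-0.015,-0.027,0,0,0,0,-0.019,-0.032,0,0,0,0],
)

```text
clock: 6.77
tool_pos: [0.4673, -0.1408, 0.1058]
eef_rot: [0.121, 0.993, 0.001, 0.002]
contact_force: [2.4, 4.7, 7.3]
opening: 0.255
```

Run:
```python
from h import *
rel(*[[*hand(a),.105] for a in (1.36,1.39)])
```

```text
t 6.77 pos [ 0.4673 -0.1408  0.1058] F [2.4 4.7 7.3] op 0.255
turn fix [ 0.16  0.2  -0.19]
arm angle est 1.313 rad 0.1249
-> [ 0.47  -0.146  0.105] [-0.0037 -0.0045  0.0008]
-> [ 0.472 -0.149  0.105] [-0.0063 -0.0073  0.0008]
```

send_rows(
  moves=[-0.002,-0.003,0.001,0,0,0,-0.005,-0.006,0.001,0,0,0,-0.006,-0.007,0.001,0,0,0,-0.006,-0.007,0.001,0,0,0,-0.006,-0.007,0.001,0,0,0],
)

```text
clock: 7.18
tool_pos: [0.4709, -0.1479, 0.1051]
eef_rot: [0.12, 0.993, 0.002, 0.002]
contact_force: [2.6, 4.9, 6.5]
opening: 0.258
```

Run:
```python
from h import *
rel([*hand(1.38),.118])
p=imaging.snapshot('scene');save(p,'s4')
for a in (1.36,1.4):
  e=S+.165*np.array([np.cos(TH0+a),np.sin(TH0+a)])
  u,v=map(int,proj(p,[*e,.053]));print(u,v,unproj(p,u,v,p['depth'][v,u]).round(3))
cv2.imwrite('pics/s4c.png',cv2.resize(p['image'][v-50:v+50,u-60:u+60,::-1],None,fx=5,fy=5,interpolation=0))
```

```text
t 7.18 pos [ 0.4709 -0.1479  0.1051] F [2.6 4.9 6.5] op 0.258
turn fix [ 0.25  0.18 -0.12]
arm angle est 1.377 rad 0.125
-> [ 0.471 -0.148  0.118] [-0.0003 -0.0003 -0.0129]
364 370 [ 0.435 -0.165  0.055]
367 371 [ 0.437 -0.169  0.053]
```

View pics/s4c.png

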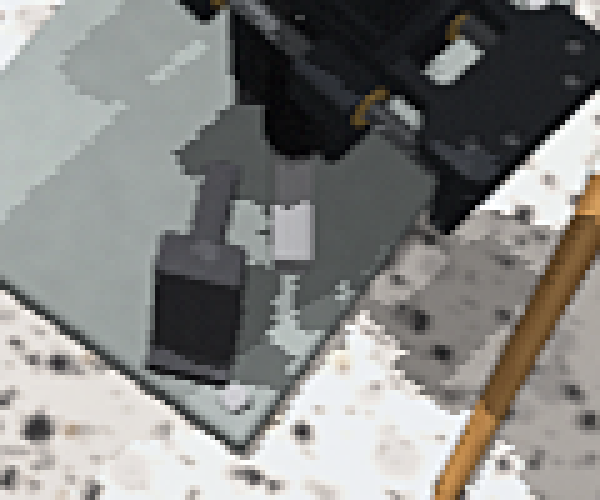

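The tongue is past the tooth's back, with a clear gap. I'll raise it.

send_rows(
  moves=[0,0,-0.003,0,0,0,0,0,-0.006,0,0,0,0,0,-0.009,0,0,0,0,0,-0.012,0,0,0,0,0,-0.0135,0,0,0],
)

```text
clock: 7.65
tool_pos: [0.4704, -0.1461, 0.1186]
eef_rot: [0.119, 0.993, 0.003, 0.002]
contact_force: [4.5, 5.5, -12.5]
opening: 0.256
```

Run:
```python
from h import *
rel([*hand(1.29),.118],[*hand(1.27),.118])
p=imaging.snapshot('scene');save(p,'s5')
e=S+.165*np.array([np.cos(TH0+1.38),np.sin(TH0+1.38)])
u,v=map(int,proj(p,[*e,.067]));print(u,v,unproj(p,u,v,p['depth'][v,u]).round(3))
```

```text
t 7.65 pos [ 0.4704 -0.1461  0.1186] F [  4.5   5.5 -12.5] op 0.256
turn fix [0.39 0.15 0.01]
arm angle est 1.362 rad 0.1245
-> [ 0.466 -0.138  0.118] [0.0061 0.0066 0.0006]
-> [ 0.465 -0.136  0.118] [0.0076 0.0085 0.0006]
366 367 [ 0.435 -0.167  0.069]
```

Arm is fully up. I'll ease it back onto the tooth.

send_rows(
  moves=[0.001,0.001,0.0005,0,0,0,0.003,0.003,0.001,0,0,0,0.005,0.005,0.001,0,0,0,0.006,0.0065,0.001,0,0,0,0.006,0.0065,0.001,0,0,0],
)

```text
clock: 8.12
tool_pos: [0.466, -0.1381, 0.1175]
eef_rot: [0.119, 0.993, 0.003, 0.002]
contact_force: [2.6, 2.0, 3.2]
opening: 0.255
```

Run:
```python
from h import *
rel([*hand(1.29),.118])
p=imaging.snapshot('scene');save(p,'s6')
cv2.imwrite('pics/s6c.png',cv2.resize(p['image'][320:420,305:425,::-1],None,fx=5,fy=5,interpolation=0))
```

```text
t 8.12 pos [ 0.466  -0.1381  0.1175] F [2.6 2.  3.2] op 0.255
turn fix [0.42 0.16 0.04]
arm angle est 1.289 rad 0.1249
-> [ 0.466 -0.138  0.118] [-0.     -0.0002 -0.0005]
```

View pics/s6c.png

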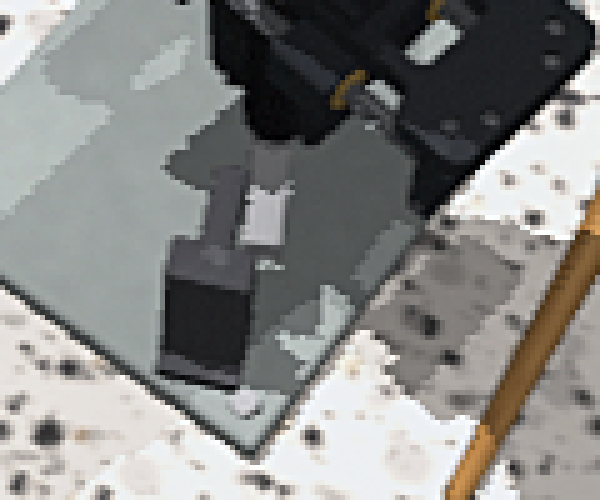

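The tongue sits against the tooth's back and the side force has dropped. Releasing now.

send_rows(
  moves=[0,0,0,0,0,0,0,0,0,0,0,0,0,0,0,0,0,0,0,0,0,0,0,0,0,0,0,0,0,0],
  claw=-0.5,
)

```text
clock: 8.58
tool_pos: [0.4651, -0.1386, 0.1172]
eef_rot: [0.119, 0.993, 0.003, 0.001]
contact_force: [1.0, 0.4, -0.5]
opening: 0.613
```

send_rows(
  moves=[0,0,0,0,0,0,0,0,0,0,0,0,0,0,-0.005,0,0,0,0,0,-0.015,0,0,0,0,0,-0.03,0,0,0],
)

```text
clock: 9.0
tool_pos: [0.4643, -0.1385, 0.1471]
eef_rot: [0.119, 0.993, 0.003, -0.0]
contact_force: [-0.5, 0.9, -0.4]
opening: 0.748
```

send_rows(
  moves=[0,0,-0.025,0,0,0,0,0,-0.055,0,0,0,0,0,-0.085,0,0,0,0,0,-0.11,0,0,0,0,0,-0.12,0,0,0],
)

```text
clock: 9.42
tool_pos: [0.4655, -0.1395, 0.2707]
eef_rot: [0.119, 0.993, 0.003, 0.002]
contact_force: [-0.1, 0.2, -0.3]
opening: 0.747
```

Run:
```python
from h import *
rel()
p=imaging.snapshot('scene');save(p,'s7')
for k,z in dict(handle_top=.135,sieve=.022,cup=0,sieve_brush=0,lab_timer=0,spare_sieve=0).items():
    for o in imaging.pinpoint(k,p)[:1]:
        u,v=o['point'][0]*640,o['point'][1]*480
        P=atz(p,u,v,z);print(k,round(o['score'],2),P.round(4))
        if k=='handle_top': print((np.arctan2(*(P[:2]-S)[::-1])-TH0)%6.2832)
```

```text
t 9.42 pos [ 0.4655 -0.1395  0.2707] F [-0.1  0.2 -0.3] op 0.747
turn fix [ 0.36  0.22 -0.  ]
arm angle est 1.297 rad 0.126
handle_top 0.73 [ 0.472  -0.1346  0.135 ]
1.2827596731452386
sieve 0.94 [0.3828 0.1174 0.022 ]
cup 0.62 [ 0.4649 -0.1287  0.    ]
sieve_brush 0.85 [ 0.4951 -0.2454  0.    ]
lab_timer 0.81 [0.4604 0.274  0.    ]
spare_sieve 0.62 [ 0.785  -0.0819  0.    ]
```

View pics/s7.png

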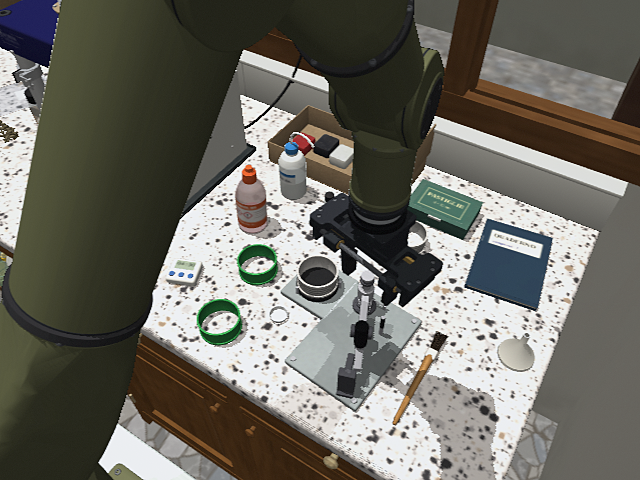

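The arm is latched at about 1.28 rad with the handle at (362,335). The sieve sits on its seat at (318,278), the cup is in place at (279,315), and the robot is clear. The "sieve" and "cup" detections in this frame landed on the green look-alike and the handle, not the real things. I'll hand it in.

Run:
```python
from h import *
print(r.finish_job())
```

```text
the job is handed in; nothing more can be done
None
```

I cocked the sieve tapper and handed it in at about 9.5 s of the 38 s allowed; no verdict came back.

I gripped the handle and wound the arm to about 1.02 rad. There I pressed it down 13–14 mm and carried it under the tooth to about 1.38 rad. I then let it rise, eased it back onto the tooth and released it, holding the handle throughout.

**Checks that passed:**
- **Latch:** after release, the handle measured about 1.28 rad in the scene picture, against the expected 1.29, and its position was consistent with the arm being up. I took one picture after letting go and did not measure whether the arm was still moving.
- **Robot clear:** the gripper was well above the tapper, with contact force near 0 N.
- **Surroundings:** the sieve was on its seat and the cup in place by eye. The brush, timer and spare sieve measured within about 10 mm of where they started.

**Checks that disagreed:** in that last picture the detector's "sieve" was the green look-alike and its "cup" landed on the handle. For those two I have only what I saw in the picture, not a measured position.

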